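# Count to the third bay and push the globe base home

### The arm

A 6-joint arm with a two-finger parallel gripper is mounted at the origin on the work surface. World frame = base frame: x ahead of the robot, y to its left, z up, the work surface at z = 0. Lengths are in m, angles in rad, forces in N, time in s.
With the tool pointing down it reaches from about 0.35 to 0.875 m from the base axis. Payload 15.5 kg.
Tool frame: the origin (TCP) lies at the very end of the fingers, on their centre line; the grasp point (between the pads) lies 19 mm behind it; x points along the fingers, z is the direction in which the jaws open and shut, and the axes are right-handed (so a half turn about x gives the same grasp; the last joint's range is limited). The gripper opens to 85 mm and grips with 20 to 120 N. Pads are 22 mm wide; open, the fingers measure 114 mm over their backs; the gripper's body (76 mm by 85 mm) begins 54 mm behind the grasp point. The pads swing forward as they close: fully open they stand 13 mm farther back than shut.
Start: joints at [-1.306, 0.494, 1.345, -0, 1.302, -0.096], TCP at [0.22, -0.585, 0.231] pointing down, gripper open.
Joint ranges: [-2.91, 2.91], [-0.82, 2.16], [0.22, 2.67], [-1.22, 4.37], [0.12, 2.79], [-3.08, 3.08]. Speed limits (rad/s): [1.89, 1.89, 2.57, 3.01, 3.01, 3.01].

### API

Orientations are given as a rotation vector (axis times angle).
In Python, from station import r, optics, workorder gives the robot as it stands.
- The arm moves only by the tool carry_out, never from a script. Its argument "moves" is a list of rows, each an object of numbers: "tx", "ty", "tz": the shift along the tool's x, y, z in mm; "spin": the turn about the tool's x in rad. In form: [{"tx": .., "ty": .., "tz": .., "spin": ..}, ...]. A call has 1 to 12 rows; each row shifts and turns the commanded pose from where the row before left it, along the tool's axes as they then stand; what a row does not reach is not made up. A row lasts 1/10 s, in which the tool goes at most 50 mm and 8.59 degrees, less where a joint would pass 70% of its speed; a pose out of reach is approached as far as the arm can. A call is refused whole if a number of a shift passes 50 or a number of a turn 0.15, either way. A call with a gripper value outside its range is refused whole. "claw" is the opening in per cent of the stroke, from 0 (shut) to 100 (fully open), set as the call begins (left out, the last holds). The fingers move at their own pace and stop on an object; "squeeze" is the grip in N (left out, the last holds). Time passes only in rows, so rows that do not move let the fingers close. It gives the time, the measured TCP pose, the force and the opening at its end, in the units of the state.
- r.sense(): the state, without advancing time (a new reading comes with each control period).
- optics.snapshot(name): name is "side" or "top" or "wrist"; returns a dict with "frame" (384x512x3 uint8, red, green, blue), "fx", "fy", "cx", "cy" (pixels), "R" (3x3) and "t" (3): a world point X has camera coordinates R X + t; the wrist camera has in their place "hand_eye" (4x4, takes a point from camera to tool coordinates, whose origin is the TCP and whose axes are the tool frame's). Camera axes: x right, y down, z forward; pixel columns grow to the right and rows downward; lengths in m; the calibration is good to about 2 mm. A picture is of the moment at which its call begins: read the wrist's pose just before it. There is no depth.
- workorder.job_done(): hands the job in, once; it reports no verdict.
The state is a dict: "t": time; "joint_positions": joint angles; "joint_velocities": joint speeds; "effort": joint torques, N m; "tcp_pos": TCP position; "tcp_rot": TCP orientation; "force": force on the tool from outside, world axes, zero at the start; "wrist_torque": the same for the moment, N m; "gripper_width": finger opening in m.
Only numpy, scipy, OpenCV 4.12 (cv2) and the standard library are available. Lean on these libraries where they do the work, as an engineer would, in place of code of your own. Each camera call takes 0.05 s, during which the arm holds its last target.

### The job

Run a fingertip along the slide tray's brass rail from the end where the lighthouse stands, counting the gaps beneath it, filled or empty: one, two, three. Then push the mahogany globe base along the tray and fully home into that third gap, against the back stop; do not pick it up, and leave the figurines and the other bases where they are.

Things in the scene. Friction and masses are not known exactly. Their poses are not given: they have to be found in the camera images.
- tray: Fixed grooved birch slide tray, 378 mm long (y), brass runners on its ends. Origin: middle of the row of gaps, on the line of the dividers' rounded front noses, at bench height; x points into the gaps (away from the robot), y along the row. Seven dividers, 6 mm thick, tops 50 mm above the bench, at y = 0, +-62, +-124, +-186 mm: six gaps 56 mm wide, centres at y = +-31, +-93, +-155 mm.
- apron (a point): Centre of the tray's open front apron, on its top face, 12 mm above the bench (tray x = -58 mm, y = 0; axes as the tray's). The flat apron runs from tray x = -116 mm to the divider noses at x = 0 and carries on at the same level as the floor of the gaps, 40 mm deep, to the back stop, whose face is at tray x = 40 mm and whose top is 36 mm above the bench.
- rail: Rigid straight flat brass rail, 378 mm long, 14 mm wide, 5 mm thick, fixed across the front tops of the tray's dividers, bridging all six gaps. Origin: middle of its underside; axes as the tray's (it runs along y). Its centre line is at tray x = 9 mm, its top 55 mm above the bench.
- globe_base: Loose dark red-brown mahogany globe base with a brass seat on top: 48 x 48 mm square plinth 22 mm tall, 31 mm tall in all, about 0.12 kg, standing on the apron, turned up to 0.35 rad from the tray's axes. Origin: centre of its underside; x, y square to its sides. Fully home its centre is at tray x = 16 mm and its front stands 8 mm proud of the divider noses; 4 mm play each side in a gap.
- lighthouse: Loose ceramic lighthouse, white with two red bands and a red roof, 104 mm tall, foot 52 mm across, standing on the bench just beyond one end of the tray (which end varies). It marks the end to count from. Origin: centre of its underside.
- skater: Loose silver metal skater, 85 mm tall on a round foot 50 mm across, standing on the bench beyond the other end of the tray. Origin: centre of its underside. Leave alone.
- birch_base: Loose pale birch globe base, same size, already home in one of the gaps, standing 8 mm proud of the divider noses. Origin: centre of its underside. Leave alone.
- blue_base: Loose blue and white glazed globe base of the same size, already home in another gap. Origin: centre of its underside. Leave alone.
- pine_cone_1: Loose green glass pine cone, 56 mm tall, 47 mm across, on the bench behind the tray. Origin: centre of its underside. Leave alone.
- pine_cone_2: A second green glass pine cone, the same, on the bench behind the tray. Leave alone.
- snow_globe: Loose finished snow globe, glass ball on a round dark base, 85 mm tall, 68 mm across, on the bench behind the tray. Origin: centre of its underside. Leave alone.
Things that resemble listed ones, but are neither listed nor needed, are in the scene too. There is more than one size of the globe_base; the one meant has the size given above. Leave any purple look-alike of the lighthouse alone.

How it is judged:
By the outcome, as a careful person would: the job done as asked, in the order asked, and still so for the second after the job is handed in, with the robot touching nothing.
It also fails if it takes over 70 s, if anything falls off the work surface, if the arm or the gripper's body presses on something with over 40 N, if the wrist force passes 120 N, or if a joint passes its speed limit or range.

## Working session

There is one attempt and no reset: what is moved stays moved. The work goes in short steps, Python scripts to look and compute and a tool call to move; the robot and the scene stay as the last step left them, time stands still between calls to the robot, and variables do not carry over. Pictures are saved under pics/ and viewed, and the job is handed in when it is done.

Besides the shell and the picture viewer there is one more tool, called after "Emit:" by a JSON object that holds its "op" and its "data". carry_out: Moves the arm, as the interface text tells. Its arguments: {"type":"object","properties":{"moves":{"type":"array"},"claw":{"type":"number"},"squeeze":{"type":"number"}},"required":["moves"]}

```bash
mkdir -p pics; ls; python3 - <<'E'
from station import r, optics, workorder
import cv2, numpy as np, pickle
s=r.sense(); print(s)
for n in("side","top","wrist"):
    d=optics.snapshot(n); pickle.dump(d,open(f"pics/{n}0.pkl","wb"))
    cv2.imwrite(f"pics/{n}0.png",d["frame"][:,:,::-1])
    print(n,{k:v for k,v in d.items() if k!="frame"})
E
```

```text
pics
{'t': 0.0, 'joint_positions': array([-1.30647411e+00,  4.94177684e-01,  1.34618214e+00,  4.13460630e-05,
        1.30250362e+00, -9.54537882e-02]), 'joint_velocities': array([ 3.61739718e-04, -4.31662889e-04,  7.79729820e-05, -5.56961749e-04,
        7.38647607e-05,  1.84706877e-03]), 'effort': array([ 3.58199322e-04, -8.82145429e+01, -3.83869922e+01, -2.66915049e-05,
        1.00988382e-02,  1.99660440e-05]), 'tcp_pos': array([ 0.21998122, -0.58459288,  0.2306864 ]), 'tcp_rot': array([ 0.94106098,  1.35916122, -0.93965659]), 'force': array([-0.04604576,  0.13570653,  0.5479183 ]), 'wrist_torque': array([-0.0104385 ,  0.01362248, -0.04624347]), 'gripper_width': 0.08542320372977609}
side {'fx': 403.72956122810757, 'fy': 403.72956122810757, 'cx': 251.83017294020408, 'cy': 192.40929124123986, 'R': array([[-0.88038485, -0.47409885,  0.01236114],
       [-0.34219694,  0.61696989, -0.70869557],
       [ 0.3283653 , -0.62815479, -0.70540612]]), 't': array([0.52005488, 0.27661818, 0.80001404])}
top {'fx': 391.96071752596055, 'fy': 391.96071752596055, 'cx': 257.4742652982635, 'cy': 186.8433225094884, 'R': array([[ 0.00953863, -0.99992272,  0.00797316],
       [-0.98722913, -0.01068496, -0.15894802],
       [ 0.15902093, -0.00635519, -0.98725476]]), 't': array([-0.064851  ,  0.62514327,  0.90766339])}
wrist {'fx': 279.1132583821861, 'fy': 279.1132583821861, 'cx': 257.11514440982234, 'cy': 188.09800982542473, 'hand_eye': array([[-6.35997005e-04, -3.21485912e-01,  9.46914148e-01,
        -1.43180161e-01],
       [ 7.94470372e-04, -9.46914203e-01, -3.21485397e-01,
         8.25742059e-02],
       [ 9.99999482e-01,  5.47831486e-04,  8.57645630e-04,
        -9.88736842e-04],
       [ 0.00000000e+00,  0.00000000e+00,  0.00000000e+00,
         1.00000000e+00]])}
```

View pics/top0.png

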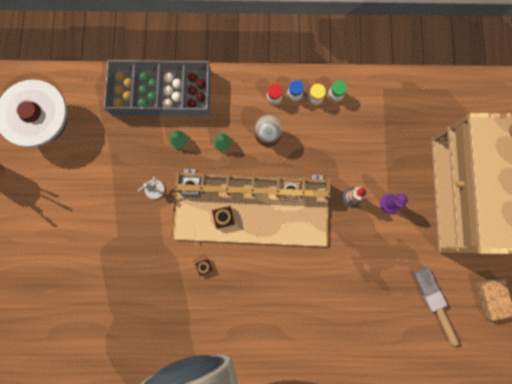

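View pics/side0.png

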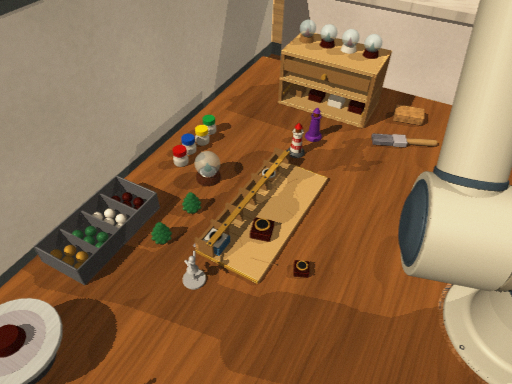

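```bash
cat > h.py <<'E'
import numpy as np, cv2, pickle
from scipy.spatial.transform import Rotation as Ro
def ray(d,u,v,z):
    p=np.array([(u-d["cx"])/d["fx"],(v-d["cy"])/d["fy"],1.])
    if "hand_eye" in d:
        H=d["hand_eye"]; R=Ro.from_rotvec(d["rot"]).as_matrix()
        o=R@H[:3,3]+d["pos"]; q=R@H[:3,:3]@p
    else:
        o=-d["R"].T@d["t"]; q=d["R"].T@p
    return o+q*(z-o[2])/q[2]
def proj(d,X):
    X=np.asarray(X,float)
    if "hand_eye" in d:
        R=Ro.from_rotvec(d["rot"]).as_matrix(); H=d["hand_eye"]
        c=H[:3,:3].T@(R.T@(X-d["pos"])-H[:3,3])
    else: c=d["R"]@X+d["t"]
    return np.array([d["fx"]*c[0]/c[2]+d["cx"],d["fy"]*c[1]/c[2]+d["cy"]])
E
python3 - <<'E'
from h import *
d=pickle.load(open("pics/top0.pkl","rb"))["frame"][:,:,::-1]
c=cv2.resize(d[160:280,140:380],None,fx=3.3,fy=3.3,interpolation=cv2.INTER_CUBIC); cv2.imwrite("pics/topc.png",c)
d=pickle.load(open("pics/side0.pkl","rb"))["frame"][:,:,::-1]
c=cv2.resize(d[115:300,165:345],None,fx=3.2,fy=3.2,interpolation=cv2.INTER_CUBIC); cv2.imwrite("pics/sidec.png",c)
E
```

```text
(no output)
```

View pics/topc.png

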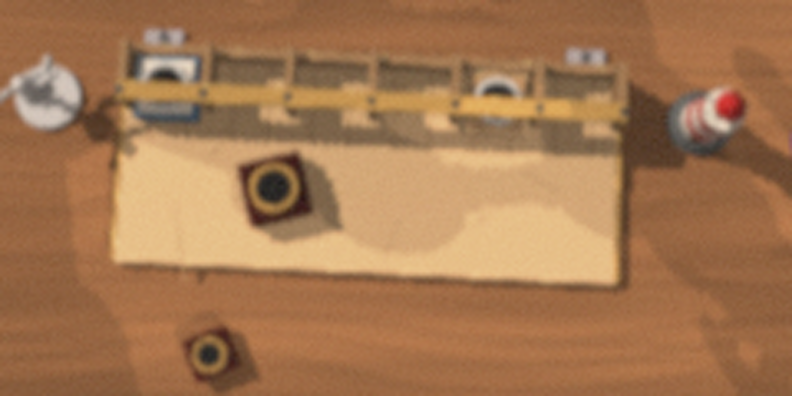

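View pics/sidec.png

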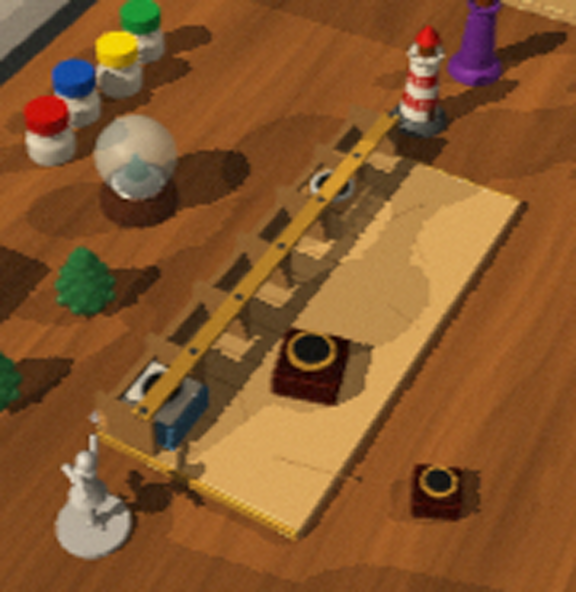

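View pics/wrist0.png

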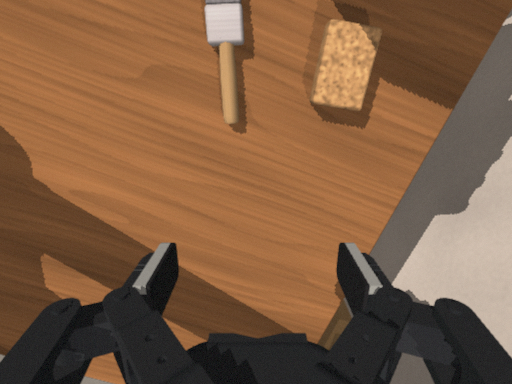

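```bash
python3 - <<'E'
from h import *
d=pickle.load(open("pics/top0.pkl","rb")); s=pickle.load(open("pics/side0.pkl","rb"))
T=lambda a,b:((a+.5)/3.3-.5+140,(b+.5)/3.3-.5+160)
S=lambda a,b:((a+.5)/3.2-.5+165,(b+.5)/3.2-.5+115)
def P(n,D,uv,z): p=ray(D,*uv,z); print(n,np.round(uv,1),np.round(p*1000,1)); return p
a=P("top FL",d,T(112,262),.012);b=P("top FR",d,T(621,283),.012);print(np.linalg.norm(a-b))
c=P("top railL",d,T(118,91),.055);e=P("top railR",d,T(628,112),.055);print(np.linalg.norm(c-e))
a2=P("side FL",s,S(296,531),.012);b2=P("side FR",s,S(522,203),.012);print(np.linalg.norm(a2-b2))
c2=P("side railL",s,S(143,416),.055);e2=P("side railR",s,S(390,120),.055);print(np.linalg.norm(c2-e2))
for x,y in((a,b),(c,e),(a2,b2),(c2,e2)):
    v=x-y; print("yaw",np.arctan2(-v[0],v[1]))
P("base seat top",d,T(274,187),.031);P("base seat side",s,S(311,350),.031)
P("light roof top",d,T(729,105),.104);P("light side",s,S(428,32),.104)
P("small",d,T(209,354),.02);P("small",s,S(438,481),.02)
P("skater foot",d,T(48,97),.003); P("skater foot side",s,S(93,522),.003)
E
```

```text
top FL [173.6 239. ] [498.3 148.5  12. ]
top FR [327.8 245.4] [ 486.3 -235.1   12. ]
0.3837528975178533
top railL [175.4 187.2] [621.9 140.7  55. ]
top railR [330.  193.6] [ 610.3 -234.6   55. ]
0.37553127296129585
side FL [257.2 280.6] [498.6 147.4  12. ]
side FR [327.8 178.1] [ 481.2 -230.6   12. ]
0.3783573162303631
side railL [209.3 244.7] [619.6 142.1  55. ]
side railR [286.5 152.2] [ 606.2 -227.2   55. ]
0.3695621779061279
yaw -0.031143716585166806
yaw -0.03087466787152998
yaw -0.04598139722733031
yaw -0.036378820301936135
base seat top [222.7 216.3] [554.4  26.4  31. ]
base seat side [261.8 224. ] [555.7  16.1  31. ]
light roof top [360.6 191.5] [ 608.9 -295.9  104. ]
light side [298.4 124.7] [ 605.6 -295.2  104. ]
small [203.  266.9] [431.4  72.3  20. ]
small [301.5 265. ] [429.7  70.2  20. ]
skater foot [154.2 189. ] [624.8 205.4   3. ]
skater foot side [193.7 277.8] [625.2 202.1   3. ]
```

```bash
cat >> h.py <<'E'
def delta(s,target):
    R=Ro.from_rotvec(s["tcp_rot"]).as_matrix(); return R.T@(np.asarray(target)-s["tcp_pos"])*1000
E
python3 - <<'E'
from h import *
from station import r
s=r.sense();print(np.round(Ro.from_rotvec(s["tcp_rot"]).as_matrix(),3))
print(delta(s,[.45,-.05,.35]))
s=pickle.load(open("pics/side0.pkl","rb"));d=pickle.load(open("pics/top0.pkl","rb"))
for D in(d,s):
    h=cv2.cvtColor(D["frame"],cv2.COLOR_RGB2HSV);f=D["frame"].astype(int)
    m=((f.sum(2)<150)|((f[...,0]<110)&(f[...,0]-f[...,1]>25)&(f[...,1]<45))).astype(np.uint8)
    n,l,st,c=cv2.connectedComponentsWithStats(m)
    for i in range(1,n):
        if st[i,4]>30 and 150<c[i][0]<400 and 150<c[i][1]<300: print(st[i],c[i])
E
```

```text
[[-0.     0.936  0.352]
 [ 0.001  0.352 -0.936]
 [-1.     0.    -0.001]]
[-118.77458021  403.56405804 -419.59681394]
[226 208   8  18  39] [230.23076923 217.79487179]
[219 213   8   8  51] [222.47058824 216.43137255]
[286 145  23  21 185] [297.28108108 156.79459459]
[197 162  46  24 431] [220.29698376 173.81438515]
[247 180   9  10  37] [250.94594595 184.94594595]
[190 194  25  21 226] [201.00442478 204.25221239]
[232 194  11  12  47] [237.76595745 200.06382979]
[218 210  12  13  55] [224.         216.41818182]
[250 218  24  23 271] [261.76383764 231.81918819]
[257 220  11   8  76] [262.  223.5]
[159 224  29  21 292] [171.79452055 233.75342466]
[219 236  11  19  78] [224.15384615 244.66666667]
[294 260  21  18 226] [304.08849558 269.94690265]
[202 262  27  25 168] [213.0297619 270.0297619]
[298 262   8   7  43] [301.69767442 264.8372093 ]
```

```bash
python3 - <<'E'
from h import *
from station import r
s=r.sense()
print(delta(s,[.55,-.05,.30])/16)
s=pickle.load(open("pics/side0.pkl","rb"));d=pickle.load(open("pics/top0.pkl","rb"))
P=[D["fx"]*0 or np.array([[D["fx"],0,D["cx"]],[0,D["fy"],D["cy"]],[0,0,1]])@np.c_[D["R"],D["t"]] for D in(d,s)]
def tri(a,b):
    X=cv2.triangulatePoints(P[0],P[1],np.array(a,float).reshape(2,1),np.array(b,float).reshape(2,1));return (X[:3]/X[3]).ravel()
X=tri((222.5,216.4),(262,223.5));print(X,proj(d,X),proj(s,X))
for z in(.012,.031,.043):print(ray(d,222.5,216.4,z),ray(s,262,223.5,z))
E
```

```text
[ -4.30003253  31.07224066 -24.02113762]
[0.55208982 0.02533191 0.04460126] [222.63232078 216.81699375] [261.57614661 223.41116808]
[0.55582879 0.02835225 0.012     ] [ 5.63116306e-01 -3.32798738e-04  1.20000000e-02]
[0.55423793 0.02679301 0.031     ] [0.55611736 0.01448825 0.031     ]
[0.55323317 0.02580823 0.043     ] [0.55169697 0.02384892 0.043     ]
```

Emit:
{"op": "carry_out", "data": {"moves": [{"tx":-5,"ty":20,"tz":-20},{"tx":-5,"ty":32,"tz":-23},{"tx":-5,"ty":32,"tz":-23},{"tx":-5,"ty":32,"tz":-23},{"tx":-5,"ty":32,"tz":-23},{"tx":-5,"ty":32,"tz":-23},{"tx":-5,"ty":32,"tz":-23},{"tx":-5,"ty":32,"tz":-23},{"tx":-5,"ty":32,"tz":-23},{"tx":-5,"ty":32,"tz":-23},{"tx":-5,"ty":32,"tz":-23},{"tx":-5,"ty":32,"tz":-23}], "claw": 0}}

```text
schema error: expected keys tx, ty, tz, spin
```

Emit:
{"op": "carry_out", "data": {"moves": [{"tx":-5,"ty":20,"tz":-20,"spin":0},{"tx":-5,"ty":32,"tz":-23,"spin":0},{"tx":-5,"ty":32,"tz":-23,"spin":0},{"tx":-5,"ty":32,"tz":-23,"spin":0},{"tx":-5,"ty":32,"tz":-23,"spin":0},{"tx":-5,"ty":32,"tz":-23,"spin":0},{"tx":-5,"ty":32,"tz":-23,"spin":0},{"tx":-5,"ty":32,"tz":-23,"spin":0},{"tx":-5,"ty":32,"tz":-23,"spin":0},{"tx":-5,"ty":32,"tz":-23,"spin":0},{"tx":-5,"ty":32,"tz":-23,"spin":0},{"tx":-5,"ty":32,"tz":-23,"spin":0}], "claw": 0}}

```text
t: 1.35
tcp_pos: [0.4727, -0.197, 0.2914]
tcp_rot: [0.94, 1.358, -0.94]
force: [0.5, 0.2, -0.2]
gripper_width: 0.0002
```

```bash
python3 - <<'E'
from h import *
from station import r
s=r.sense()
print(s["tcp_pos"],s["force"],s["joint_positions"],delta(s,[.55,-.06,.30]))
E
```

```text
[ 0.47269194 -0.19695797  0.29143142] [ 0.48330664  0.20079246 -0.15319774] [-5.11443048e-01  2.75397103e-01  1.53044326e+00 -7.77742809e-06
  1.33592047e+00  6.99645634e-01] [  -8.56982963  120.56881828 -100.98099203]
```

Emit:
{"op": "carry_out", "data": {"moves": [{"tx":-2,"ty":24,"tz":-20,"spin":0},{"tx":-2,"ty":24,"tz":-20,"spin":0},{"tx":-2,"ty":24,"tz":-20,"spin":0},{"tx":-2,"ty":24,"tz":-20,"spin":0},{"tx":-1,"ty":24,"tz":-20,"spin":0},{"tx":0,"ty":0,"tz":0,"spin":0.13},{"tx":0,"ty":0,"tz":0,"spin":0.13},{"tx":0,"ty":0,"tz":0,"spin":0.13},{"tx":0,"ty":0,"tz":0,"spin":0},{"tx":0,"ty":0,"tz":0,"spin":0}]}}

```text
t: 2.35
tcp_pos: [0.5491, -0.0626, 0.3002]
tcp_rot: [1.228, 1.197, -1.229]
force: [0.1, -0.5, -0.5]
gripper_width: 0.0
```

```bash
cat >> h.py <<'E'
def snap(tag,name="wrist"):
    from station import r,optics
    s=r.sense(); d=optics.snapshot(name); d["pos"]=s["tcp_pos"]; d["rot"]=s["tcp_rot"]
    pickle.dump(d,open(f"pics/{tag}.pkl","wb"))
    cv2.imwrite(f"pics/{tag}.png",cv2.resize(d["frame"][:,:,::-1],None,fx=1.5,fy=1.5,interpolation=cv2.INTER_CUBIC))
    print(s["t"],s["tcp_pos"],s["force"],s["joint_positions"]); return d
E
python3 -c "
from h import *
snap('w1')"
```

```text
2.35 [ 0.54911371 -0.06264889  0.30015907] [ 0.10065852 -0.52219657 -0.50897708] [-2.21633352e-01  3.29347016e-01  1.42439496e+00 -2.57429657e-05
  1.38815560e+00  1.37539434e+00]
```

View pics/w1.png

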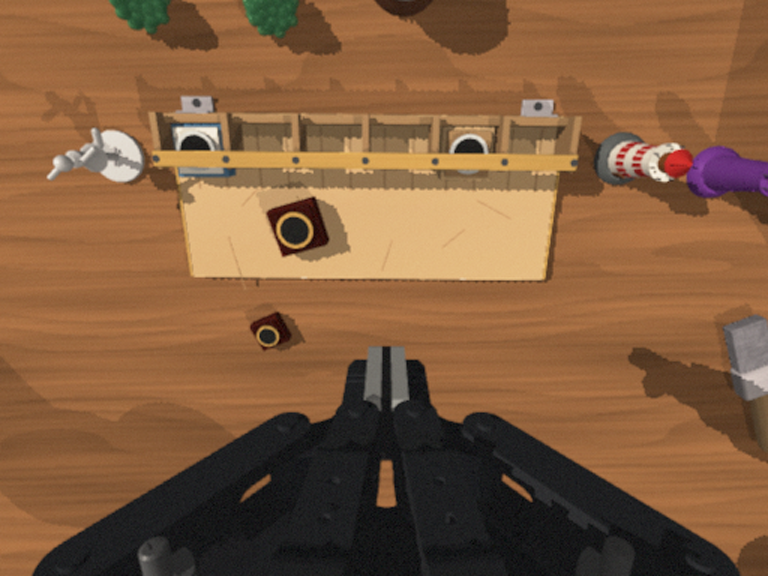

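```bash
python3 - <<'E'
from h import *
d=pickle.load(open("pics/w1.pkl","rb"))
f=d["frame"]
W=lambda a,b:((a+.5)/1.5-.5,(b+.5)/1.5-.5)
for n,uv,z in(("railL",(156,158.5),.055),("s2",(226,159.5),.055),("s3",(296,160),.055),("mid",(365,160.5),.055),("s5",(435,161),.055),("railR",(574,162.5),.055),("FL",(190,277),.012),("FR",(548,280),.012),("seat",(295.5,230),.043),("birch",(468,152),.043),("small",(268,335),.02)):
    print(n,np.round(ray(d,*W(*uv),z)*1000,1))
h=cv2.cvtColor(f,cv2.COLOR_RGB2HSV).astype(int)
# rail mask: bright yellow band rows
g=cv2.cvtColor(f,cv2.COLOR_RGB2BGR)
c=cv2.resize(g[60:200,90:400],None,fx=2.5,fy=2.5,interpolation=cv2.INTER_CUBIC);cv2.imwrite("pics/w1c.png",c)
print(h[106,130:240:10],h[140,130:360:40])
fi=f.astype(int)
m=((fi[...,0]<120)&(fi[...,1]<40)).astype(np.uint8); m[:, :160]=0; m[:120]=0;m[180:]=0;m[:,240:]=0
m=cv2.morphologyEx(m,cv2.MORPH_CLOSE,np.ones((9,9)))
n,l,st,ce=cv2.connectedComponentsWithStats(m)
for i in range(1,n):
    if st[i,4]>100:
        pts=np.argwhere(l==i)[:,::-1].astype(np.float32); print(st[i],cv2.minAreaRect(pts)); print(cv2.boxPoints(cv2.minAreaRect(pts))*1.5)
E
```

```text
railL [621.2 140.7  55. ]
s2 [618.7  78.6  55. ]
s3 [616.7  16.3  55. ]
mid [614.7 -45.1  55. ]
s5 [ 612.7 -107.5   55. ]
railR [ 608.3 -231.6   55. ]
FL [496.6 151.4  12. ]
FR [ 483.2 -236.6   12. ]
seat [551.3  25.4  43. ]
birch [ 619.3 -138.9   43. ]
small [429.1  72.5  20. ]
[[ 18 156 214]
 [ 18 153 214]
 [ 15  13  79]
 [ 18 154 212]
 [ 18 155 214]
 [ 18 155 214]
 [ 18 157 216]
 [ 18 156 218]
 [ 18 153 220]
 [ 18 156 216]
 [ 18 157 218]] [[ 17 109 227]
 [ 17 110 225]
 [  7 204  45]
 [ 17 114 224]
 [ 18 114 222]
 [ 16 116 213]]
[ 178  132   41   38 1043] ((198.2810821533203, 150.9135284423828), (32.34944534301758, 33.52579116821289), 72.89727020263672)
[[266.25406 210.57571]
 [314.3189  195.7865 ]
 [328.5892  242.16489]
 [280.52432 256.95407]]
```

View pics/w1c.png

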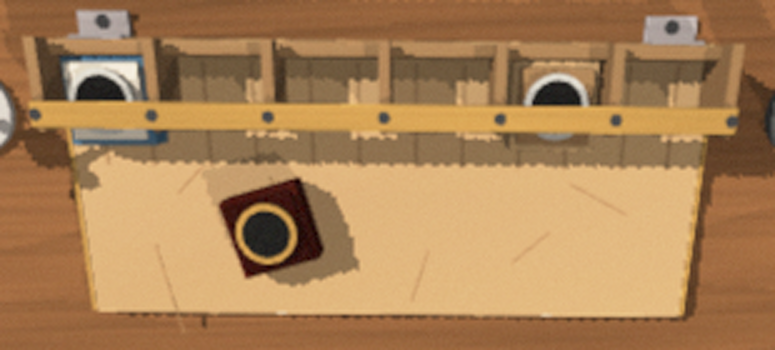

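Emit:
{"op": "carry_out", "data": {"moves": [{"tx":0,"ty":0,"tz":0,"spin":-0.14},{"tx":0,"ty":0,"tz":0,"spin":-0.14},{"tx":0,"ty":0,"tz":0,"spin":-0.14},{"tx":0,"ty":0,"tz":0,"spin":-0.14},{"tx":0,"ty":0,"tz":0,"spin":-0.14},{"tx":0,"ty":0,"tz":0,"spin":-0.14},{"tx":0,"ty":0,"tz":0,"spin":-0.14},{"tx":0,"ty":0,"tz":0,"spin":-0.14},{"tx":0,"ty":0,"tz":0,"spin":-0.14},{"tx":0,"ty":0,"tz":0,"spin":-0.14},{"tx":0,"ty":0,"tz":0,"spin":-0.14},{"tx":0,"ty":0,"tz":0,"spin":-0.03}]}}

```text
t: 3.6
tcp_pos: [0.5492, -0.0627, 0.3003]
tcp_rot: [0.02, 1.571, -0.02]
force: [-0.1, -0.0, -0.0]
gripper_width: 0.0
```

```bash
cat >> h.py <<'E'
yaw=-0.0346; xt=np.array([np.cos(yaw),np.sin(yaw)]); yt=np.array([-xt[1],xt[0]]); O=np.array([.6057,-.0450])
def t2w(x,y,z): return np.r_[O+x*xt+y*yt,z]
def w2t(p): q=np.asarray(p[:2])-O; return np.array([q@xt,q@yt])*1000
def st(tgt=None):
    from station import r
    s=r.sense(); R=Ro.from_rotvec(s["tcp_rot"]).as_matrix()
    print("t",s["t"],"pos",s["tcp_pos"],"tray",w2t(s["tcp_pos"]),"F",np.round(s["force"],1),"w",s["gripper_width"])
    print("tool y heading rel tray",np.arctan2(R[1,1],R[0,1])-yaw,"tilt",R[2])
    if tgt is not None: print("delta",np.round(delta(s,tgt),1))
E
python3 -c "
from h import *
st(t2w(.009,-.184,.10))"
```

```text
t 3.6 pos [ 0.54919219 -0.06271227  0.30026998] tray [-55.86126455 -19.65645026] F [-0.1 -0.  -0. ] w 8.121016540777534e-06
tool y heading rel tray 1.5803780312265676 tilt [-9.99999999e-01  3.16396677e-05 -3.22546575e-05]
delta [ 200.3 -165.    63.3]
```

Emit:
{"op": "carry_out", "data": {"moves": [{"tx":0,"ty":-20,"tz":8,"spin":0.0096},{"tx":10,"ty":-24,"tz":10,"spin":0},{"tx":20,"ty":-24,"tz":10,"spin":0},{"tx":25,"ty":-24,"tz":10,"spin":0},{"tx":25,"ty":-24,"tz":10,"spin":0},{"tx":25,"ty":-24,"tz":10,"spin":0},{"tx":25,"ty":-24,"tz":7,"spin":0},{"tx":25,"ty":0,"tz":0,"spin":0},{"tx":25,"ty":0,"tz":0,"spin":0},{"tx":20,"ty":0,"tz":0,"spin":0},{"tx":20,"ty":0,"tz":0,"spin":0},{"tx":10,"ty":0,"tz":0,"spin":0}]}}

```text
t: 4.8
tcp_pos: [0.607, -0.2288, 0.0685]
tcp_rot: [0.034, 1.573, -0.032]
force: [-1.0, -1.1, 0.9]
gripper_width: 0.0001
```

```bash
python3 -c "
from h import *
st(t2w(.009,-.184,.055))
snap('t1','top');snap('s1','side')
for n,a in (('t1',(170,140)),('s1',(190,60))):
    f=pickle.load(open(f'pics/{n}.pkl','rb'))['frame'][a[1]:a[1]+150,a[0]:a[0]+200,::-1]
    cv2.imwrite(f'pics/{n}.png',cv2.resize(f,None,fx=4,fy=4,interpolation=cv2.INTER_CUBIC))
"
```

```text
t 4.8 pos [ 0.60696535 -0.22880634  0.06853875] tray [   7.62302244 -183.65256022] F [-1.  -1.1  0.9] w 9.594861524879833e-05
tool y heading rel tray 1.563524571679385 tilt [-9.99997691e-01  8.46665480e-04 -1.97508639e-03]
delta [13.5 -0.3  1.4]
4.8 [ 0.60696535 -0.22880634  0.06853875] [-0.95563804 -1.11625448  0.90736435] [-4.52499931e-01  7.05648679e-01  1.43647999e+00 -1.44181291e-05
  1.00161286e+00 -4.10621229e-01]
4.85 [ 0.60666504 -0.22866862  0.06775502] [-0.70529353  0.39207537 -1.24440916] [-4.52516342e-01  7.06647087e-01  1.43701575e+00 -3.22927729e-06
  1.00101306e+00 -4.10852043e-01]
```

View pics/t1.png

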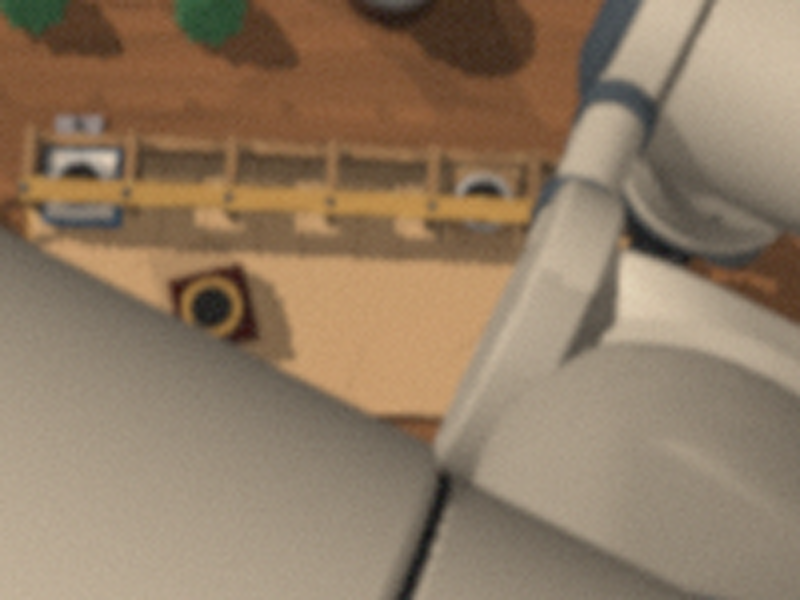

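View pics/s1.png

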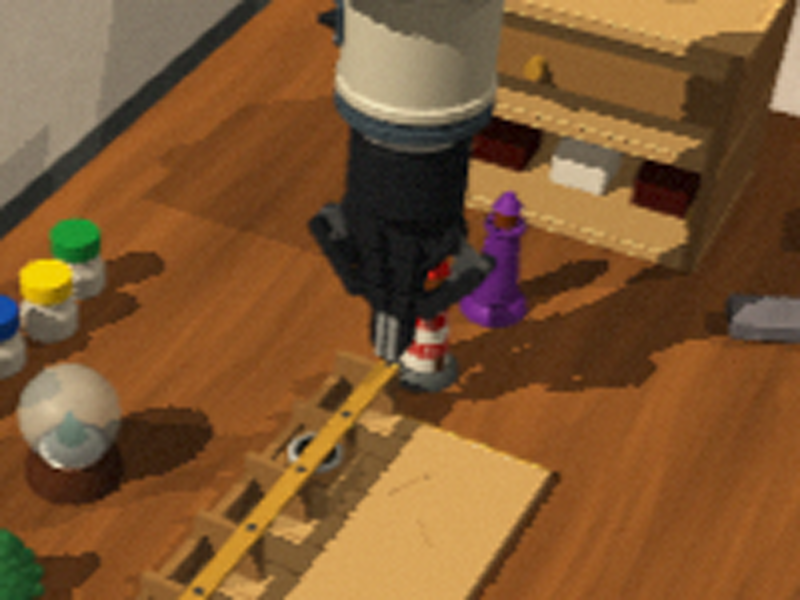

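Emit:
{"op": "carry_out", "data": {"moves": [{"tx":4,"ty":0,"tz":1,"spin":0},{"tx":4,"ty":0,"tz":0,"spin":0},{"tx":1,"ty":0,"tz":0,"spin":0},{"tx":0,"ty":0,"tz":0,"spin":0},{"tx":0,"ty":0,"tz":0,"spin":0}]}}

```text
t: 5.4
tcp_pos: [0.6089, -0.2291, 0.0616]
tcp_rot: [0.032, 1.57, -0.032]
force: [0.4, -0.6, 0.2]
gripper_width: -0.0002
```

```bash
python3 -c "
from h import *
st(t2w(.009,-.184,.055))"
```

```text
t 5.4 pos [ 0.60885039 -0.22914785  0.06159541] tray [   9.51874847 -183.9286566 ] F [ 0.4 -0.6  0.2] w -0.00017905613287750325
tool y heading rel tray 1.5647825709949619 tilt [-9.99999908e-01 -1.63832190e-04  3.97262257e-04]
delta [ 6.6 -0.1 -0.5]
```

Emit:
{"op": "carry_out", "data": {"moves": [{"tx":3,"ty":0,"tz":0,"spin":0},{"tx":1,"ty":0,"tz":0,"spin":0},{"tx":1,"ty":0,"tz":0,"spin":0},{"tx":0.5,"ty":0,"tz":0,"spin":0},{"tx":0,"ty":0,"tz":0,"spin":0}]}}

```text
t: 5.9
tcp_pos: [0.6087, -0.2291, 0.0557]
tcp_rot: [0.032, 1.571, -0.032]
force: [-0.9, 0.2, -0.4]
gripper_width: 0.0001
```

Emit:
{"op": "carry_out", "data": {"moves": [{"tx":0.5,"ty":0,"tz":0,"spin":0},{"tx":0.5,"ty":0,"tz":0,"spin":0},{"tx":0,"ty":0,"tz":0,"spin":0}]}}

```text
t: 6.2
tcp_pos: [0.6088, -0.2291, 0.0551]
tcp_rot: [0.032, 1.57, -0.032]
force: [-0.9, 0.6, 4.9]
gripper_width: 0.0
```

Emit:
{"op": "carry_out", "data": {"moves": [{"tx":0.2,"ty":5,"tz":0,"spin":0},{"tx":0,"ty":8,"tz":-0.1,"spin":0},{"tx":0,"ty":8,"tz":-0.1,"spin":0},{"tx":0,"ty":8,"tz":-0.1,"spin":0},{"tx":0,"ty":8,"tz":-0.1,"spin":0}]}}

```text
t: 6.7
tcp_pos: [0.6104, -0.1922, 0.0551]
tcp_rot: [0.031, 1.569, -0.033]
force: [-0.5, -2.9, 6.1]
gripper_width: 0.0004
```

Contact holds at about 6 N; gap one passed. Continuing to gaps two and three.

Emit:
{"op": "carry_out", "data": {"moves": [{"tx":0,"ty":10,"tz":-0.1,"spin":0},{"tx":0,"ty":10,"tz":-0.1,"spin":0},{"tx":0,"ty":10,"tz":-0.1,"spin":0},{"tx":0,"ty":10,"tz":-0.1,"spin":0},{"tx":0,"ty":10,"tz":-0.1,"spin":0},{"tx":0,"ty":10,"tz":-0.1,"spin":0}]}}

```text
t: 7.3
tcp_pos: [0.6122, -0.1321, 0.0551]
tcp_rot: [0.031, 1.569, -0.033]
force: [0.3, -3.8, 5.7]
gripper_width: 0.0001
```

```bash
python3 -c "
from h import *
st(t2w(.009,-.031,.055))"
```

```text
t 7.3 pos [ 0.612215   -0.13209743  0.05506959] tray [  9.52407244 -86.81992182] F [ 0.3 -3.8  5.7] w 0.00013871736654537468
tool y heading rel tray 1.56480641279848 tilt [-9.99998625e-01 -8.60801678e-04  1.41753684e-03]
delta [ 0.  55.8 -0.9]
```

Emit:
{"op": "carry_out", "data": {"moves": [{"tx":0,"ty":10,"tz":-0.1,"spin":0},{"tx":0,"ty":10,"tz":-0.1,"spin":0},{"tx":0,"ty":10,"tz":-0.1,"spin":0},{"tx":0,"ty":10,"tz":-0.1,"spin":0},{"tx":0,"ty":10,"tz":-0.1,"spin":0},{"tx":0,"ty":5.5,"tz":-0.1,"spin":0},{"tx":0,"ty":0,"tz":0,"spin":0},{"tx":0,"ty":0,"tz":0,"spin":0}]}}

```text
t: 8.1
tcp_pos: [0.6138, -0.0758, 0.0551]
tcp_rot: [0.032, 1.569, -0.031]
force: [0.7, 4.3, 7.7]
gripper_width: -0.0002
```

```bash
python3 -c "
from h import *
st(t2w(-.056,.13,.1))"
```

```text
t 8.1 pos [ 0.61375358 -0.07584389  0.05505396] tray [  9.11574702 -30.54683268] F [0.7 4.3 7.7] w -0.00018862549913054992
tool y heading rel tray 1.565032885239274 tilt [-9.99999245e-01  5.12284374e-04  1.11703105e-03]
delta [-44.9 160.2 -66. ]
```

Emit:
{"op": "carry_out", "data": {"moves": [{"tx":-15,"ty":0,"tz":0,"spin":0},{"tx":-25,"ty":0,"tz":0,"spin":0},{"tx":-25,"ty":0,"tz":-10,"spin":-0.006},{"tx":0,"ty":25,"tz":-14,"spin":0},{"tx":0,"ty":25,"tz":-14,"spin":0},{"tx":0,"ty":25,"tz":-14,"spin":0},{"tx":0,"ty":25,"tz":-14,"spin":0},{"tx":0,"ty":25,"tz":0,"spin":0},{"tx":0,"ty":25,"tz":0,"spin":0},{"tx":0,"ty":10,"tz":0,"spin":0},{"tx":0,"ty":0,"tz":0,"spin":0},{"tx":0,"ty":0,"tz":0,"spin":0}], "claw": 24}}

```text
t: 9.3
tcp_pos: [0.553, 0.085, 0.1199]
tcp_rot: [0.027, 1.57, -0.027]
force: [-0.5, 0.4, -0.0]
gripper_width: 0.0206
```

```bash
python3 -c "
from h import *
st(t2w(-.056,.13,.017))
snap('w2')"
```

```text
t 9.3 pos [0.55296184 0.08501187 0.11985938] tray [-57.20410681 128.10968117] F [-0.5  0.4 -0. ] w 0.020602802151613725
tool y heading rel tray 1.5710177859846923 tilt [-9.99999947e-01 -2.24830763e-04  2.37240293e-04]
delta [102.9   1.9   1.2]
9.3 [0.55296184 0.08501187 0.11985938] [-0.52735878  0.37960081 -0.01652007] [ 4.59572098e-02  5.37086664e-01  1.63314060e+00 -2.94529545e-04
  9.71146982e-01  8.05019161e-02]
```

View pics/w2.png

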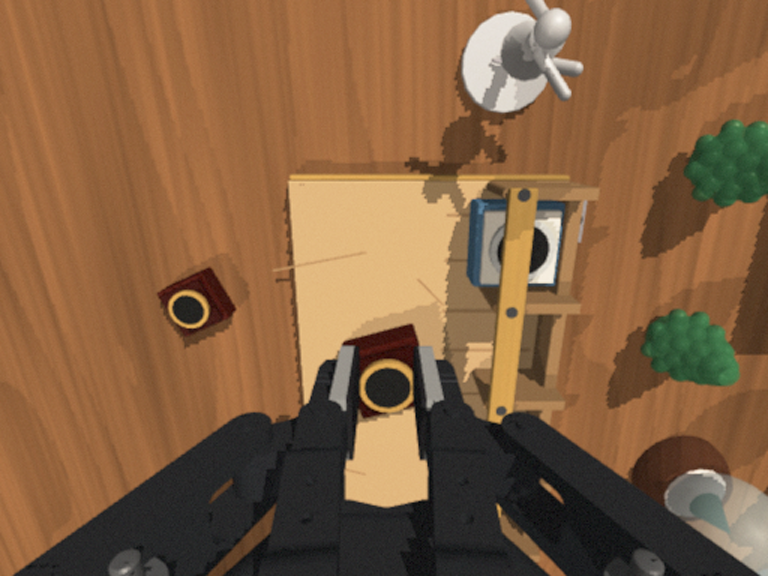

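Emit:
{"op": "carry_out", "data": {"moves": [{"tx":12,"ty":0,"tz":1,"spin":0},{"tx":20,"ty":0,"tz":0,"spin":0},{"tx":20,"ty":0,"tz":0,"spin":0},{"tx":20,"ty":0,"tz":0,"spin":0},{"tx":15,"ty":0,"tz":0,"spin":0},{"tx":8,"ty":0,"tz":0,"spin":0},{"tx":4,"ty":0,"tz":0,"spin":0},{"tx":2,"ty":0,"tz":0,"spin":0},{"tx":0,"ty":0,"tz":0,"spin":0},{"tx":0,"ty":0,"tz":0,"spin":0}]}}

```text
t: 10.35
tcp_pos: [0.5542, 0.0855, 0.0191]
tcp_rot: [0.027, 1.57, -0.027]
force: [-0.6, -0.0, 0.7]
gripper_width: 0.0207
```

```bash
python3 -c "
from h import *
st(t2w(-.056,.13,.017))
d=snap('s2','side')
f=d['frame'][150:300,150:350,::-1]
cv2.imwrite('pics/s2.png',cv2.resize(f,None,fx=4,fy=4,interpolation=cv2.INTER_CUBIC))"
```

```text
t 10.35 pos [0.55422136 0.08553263 0.01910428] tray [-55.96335682 128.6736989 ] F [-0.6 -0.   0.7] w 0.020664102835602917
tool y heading rel tray 1.570774337496371 tilt [-9.99999594e-01  7.25083655e-05  8.98716574e-04]
delta [ 2.1  1.3 -0. ]
10.35 [0.55422136 0.08553263 0.01910428] [-0.56482503 -0.04306699  0.71435509] [ 4.66405985e-02  6.92744484e-01  1.69773850e+00 -1.00121964e-06
  7.50208029e-01  8.12633525e-02]
```

View pics/s2.png

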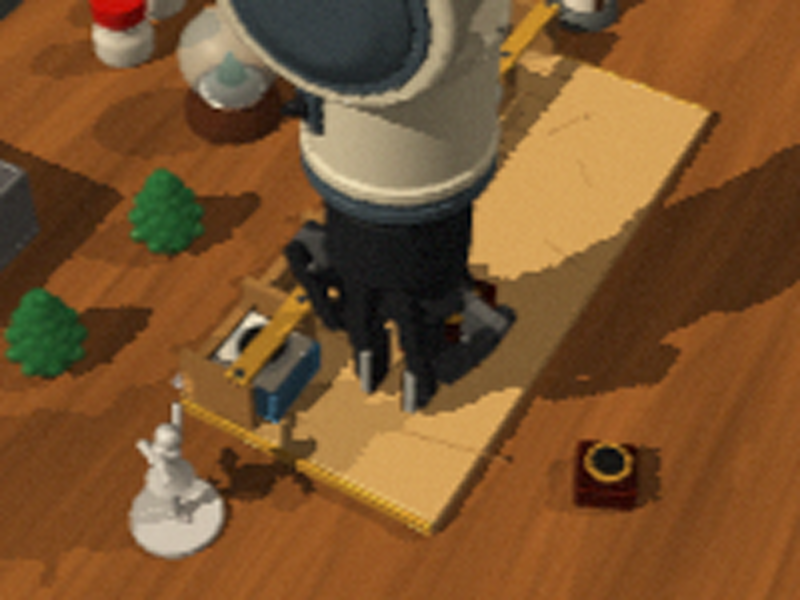

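Emit:
{"op": "carry_out", "data": {"moves": [{"tx":0,"ty":-6,"tz":0,"spin":0},{"tx":0,"ty":-6,"tz":0,"spin":0},{"tx":0,"ty":-6,"tz":0,"spin":0},{"tx":0,"ty":-6,"tz":0,"spin":0},{"tx":0,"ty":-5,"tz":0,"spin":0},{"tx":0,"ty":-5,"tz":0,"spin":0},{"tx":0,"ty":-5,"tz":0,"spin":0},{"tx":0,"ty":-5,"tz":0,"spin":0},{"tx":0,"ty":-5,"tz":0,"spin":0},{"tx":0,"ty":-5,"tz":0,"spin":0}]}}

```text
t: 11.4
tcp_pos: [0.5519, 0.0312, 0.0186]
tcp_rot: [0.027, 1.571, -0.027]
force: [0.7, 0.7, 1.0]
gripper_width: 0.0206
```

```bash
python3 -c "
from h import *
st()
d=snap('t3','top')
f=d['frame'][150:270,160:360,::-1]
cv2.imwrite('pics/t3.png',cv2.resize(f,None,fx=4,fy=4,interpolation=cv2.INTER_CUBIC))
d=snap('s3','side')
f=d['frame'][100:300,150:350,::-1]
cv2.imwrite('pics/s3.png',cv2.resize(f,None,fx=3,fy=3,interpolation=cv2.INTER_CUBIC))"
```

```text
t 11.4 pos [0.55194085 0.03117495 0.01855827] tray [-56.36209796  74.26966113] F [0.7 0.7 1. ] w 0.020551488523640724
tool y heading rel tray 1.5708120395312788 tilt [-9.99999995e-01  7.62278703e-06 -1.00482345e-04]
11.4 [0.55194085 0.03117495 0.01855827] [0.68249564 0.67361758 0.984044  ] [-5.16018477e-02  6.87537827e-01  1.71749167e+00  8.79967469e-06
  7.36663751e-01 -1.70240792e-02]
11.45 [0.55193554 0.03057641 0.01853657] [ 0.25897103 -0.68247378  0.58563361] [-5.25920944e-02  6.87560144e-01  1.71754693e+00 -2.29956880e-04
  7.36631501e-01 -1.76232318e-02]
```

View pics/t3.png

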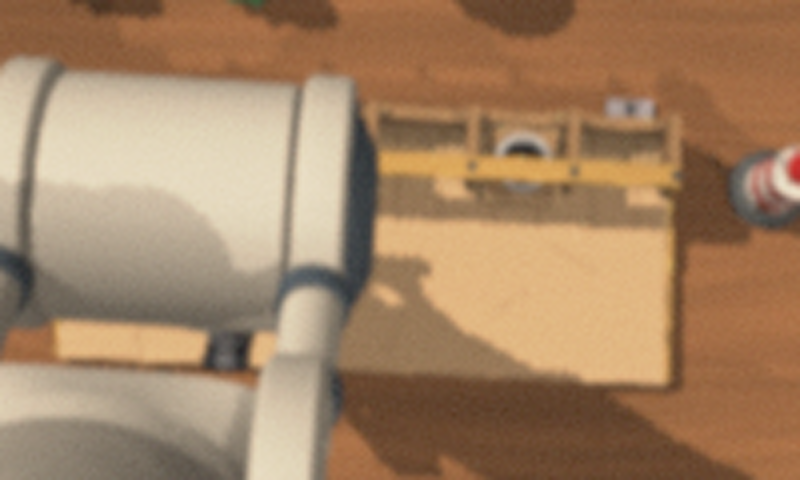

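View pics/s3.png

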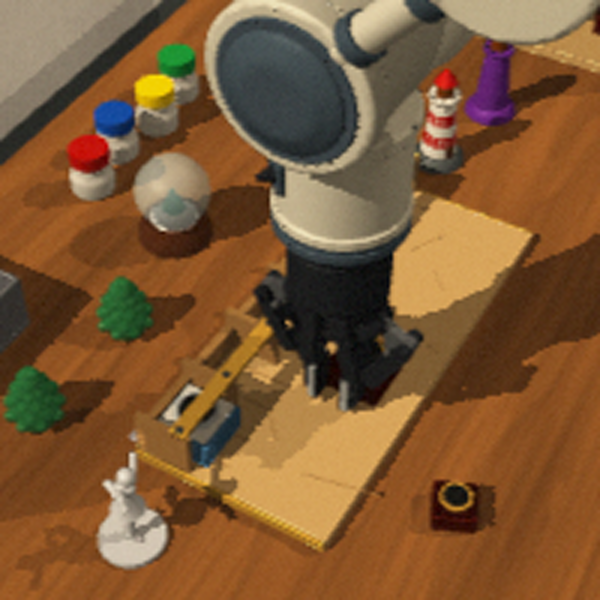

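Emit:
{"op": "carry_out", "data": {"moves": [{"tx":0,"ty":-5,"tz":0,"spin":0},{"tx":0,"ty":-5,"tz":0,"spin":0},{"tx":0,"ty":-5,"tz":0,"spin":0},{"tx":0,"ty":-5,"tz":0,"spin":0},{"tx":0,"ty":-5,"tz":0,"spin":0},{"tx":0,"ty":-5,"tz":0,"spin":0},{"tx":0,"ty":-5,"tz":0,"spin":0},{"tx":0,"ty":-5,"tz":0,"spin":0},{"tx":0,"ty":-5,"tz":0,"spin":0},{"tx":0,"ty":-5,"tz":0,"spin":0},{"tx":0,"ty":-4,"tz":0,"spin":0},{"tx":0,"ty":0,"tz":0,"spin":0}]}}

```text
t: 12.7
tcp_pos: [0.5501, -0.0229, 0.0186]
tcp_rot: [0.027, 1.571, -0.028]
force: [0.2, 0.1, -0.0]
gripper_width: 0.0207
```

Emit:
{"op": "carry_out", "data": {"moves": [{"tx":0,"ty":4,"tz":0,"spin":0},{"tx":0,"ty":8,"tz":0,"spin":0},{"tx":-20,"ty":10,"tz":0,"spin":0},{"tx":-35,"ty":0,"tz":0,"spin":0},{"tx":-35,"ty":-20,"tz":0,"spin":0},{"tx":-35,"ty":-25,"tz":0,"spin":0},{"tx":-35,"ty":-25,"tz":0,"spin":0},{"tx":0,"ty":-25,"tz":0,"spin":0},{"tx":0,"ty":0,"tz":0,"spin":0},{"tx":0,"ty":0,"tz":0,"spin":0}]}}

```text
t: 13.7
tcp_pos: [0.5473, -0.0948, 0.1784]
tcp_rot: [0.028, 1.571, -0.027]
force: [0.4, 0.0, -0.4]
gripper_width: 0.0206
```

```bash
python3 -c "
from h import *
st()
snap('w4')"
```

```text
t 13.7 pos [ 0.54734549 -0.09476614  0.17835114] tray [-56.59801883 -51.75501921] F [ 0.4  0.  -0.4] w 0.02064353850993282
tool y heading rel tray 1.5702185286125383 tilt [-9.99999800e-01  3.77393890e-04 -5.07224675e-04]
13.7 [ 0.54734549 -0.09476614  0.17835114] [ 0.42041885  0.04012594 -0.42113793] [-2.79085953e-01  4.55895231e-01  1.58348741e+00  2.73096136e-04
  1.10279338e+00 -2.44031516e-01]
```

View pics/w4.png

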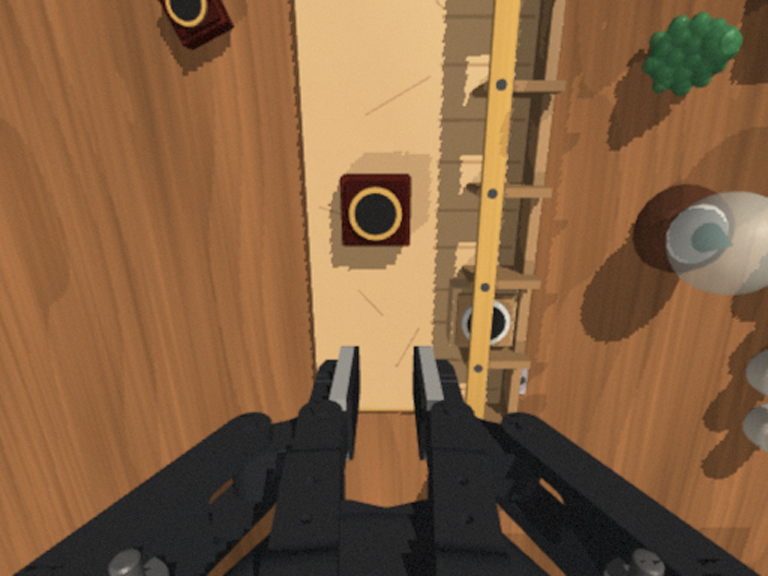

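```bash
cat >> h.py <<'E'
W=lambda a,b:((a+.5)/1.5-.5,(b+.5)/1.5-.5)
def meas(tag,L):
    d=pickle.load(open(f"pics/{tag}.pkl","rb"))
    for n,uv,z in L: print(n,np.round(w2t(ray(d,*W(*uv),z)),1))
def seat(tag,box):
    d=pickle.load(open(f"pics/{tag}.pkl","rb")); f=d["frame"].astype(int); x0,y0,x1,y1=[int(v/1.5) for v in box]
    m=np.zeros(f.shape[:2],np.uint8); s=f[y0:y1,x0:x1]; m[y0:y1,x0:x1]=(s[...,0]>150)&(s[...,2]<120)
    q=cv2.findNonZero(m); (c,rad)=cv2.minEnclosingCircle(q); print("seat px",c,rad,np.round(w2t(ray(d,*c,.043)),1))
E
python3 -c "
from h import *
meas('w4',[('screw0',(493,194),.055),('screw-62',(485,287),.055),('seat',(376,213.5),.043),('birch',(486,323),.043)])
seat('w4',(344,178,408,246))"
```

```text
screw0 [10.  -0.1]
screw-62 [  9.7 -62. ]
seat [-63.7 -14.4]
birch [ 15.6 -93.9]
seat px (249.88888549804688, 142.11111450195312) 17.645437240600586 [-64.3 -14.3]
```

Emit:
{"op": "carry_out", "data": {"moves": [{"tx":0,"ty":22,"tz":-2,"spin":0},{"tx":10,"ty":30,"tz":-3,"spin":0},{"tx":30,"ty":30,"tz":-2,"spin":0},{"tx":30,"ty":10,"tz":0,"spin":0},{"tx":30,"ty":0,"tz":0,"spin":0},{"tx":30,"ty":0,"tz":0,"spin":0},{"tx":20,"ty":0,"tz":0,"spin":0},{"tx":9,"ty":0,"tz":0,"spin":0},{"tx":0,"ty":0,"tz":0,"spin":0},{"tx":0,"ty":0,"tz":0,"spin":0}]}}

```text
t: 14.75
tcp_pos: [0.544, -0.0028, 0.0201]
tcp_rot: [0.027, 1.57, -0.027]
force: [-0.1, -0.4, -0.3]
gripper_width: 0.0204
```

```bash
python3 -c "
from h import *
st(t2w(-.064,.0036,.0186))"
```

```text
t 14.75 pos [ 0.54403172 -0.00275627  0.02009679] tray [-63.09270718  40.08514822] F [-0.1 -0.4 -0.3] w 0.020371920799430312
tool y heading rel tray 1.5712760787273365 tilt [-9.99999952e-01  9.25493731e-06  3.09317232e-04]
delta [  1.5 -36.5  -0.9]
```

Emit:
{"op": "carry_out", "data": {"moves": [{"tx":1,"ty":-5,"tz":-0.5,"spin":0},{"tx":0,"ty":-5,"tz":0,"spin":0},{"tx":0,"ty":-5,"tz":0,"spin":0},{"tx":0,"ty":-5,"tz":0,"spin":0},{"tx":0,"ty":-5,"tz":0,"spin":0},{"tx":0,"ty":-5,"tz":0,"spin":0},{"tx":0,"ty":-4,"tz":0,"spin":0},{"tx":0,"ty":-2.5,"tz":0,"spin":0},{"tx":0,"ty":0,"tz":0,"spin":0},{"tx":0,"ty":0,"tz":0,"spin":0}]}}

```text
t: 15.75
tcp_pos: [0.542, -0.0396, 0.0186]
tcp_rot: [0.027, 1.571, -0.027]
force: [0.3, 0.1, 0.2]
gripper_width: 0.0204
```

```bash
python3 -c "
from h import *
st(t2w(-.064,.0036,.0186))"
```

```text
t 15.75 pos [ 0.54201095 -0.03960711  0.01856466] tray [-63.83749005   3.18645766] F [0.3 0.1 0.2] w 0.02036446696230042
tool y heading rel tray 1.5707655708666013 tilt [-9.99999999e-01  5.22679596e-06 -3.48765953e-05]
delta [-0.   0.4 -0.2]
```

Now back off, lift, turn the tool 90° and come behind the base.

Emit:
{"op": "carry_out", "data": {"moves": [{"tx":0,"ty":4,"tz":0,"spin":0},{"tx":-5,"ty":10,"tz":0,"spin":0},{"tx":-30,"ty":5,"tz":0,"spin":0},{"tx":-40,"ty":0,"tz":0,"spin":0},{"tx":-25,"ty":-15,"tz":-10,"spin":0},{"tx":0,"ty":-20,"tz":-20,"spin":0},{"tx":0,"ty":-18,"tz":-22,"spin":0},{"tx":0,"ty":0,"tz":0,"spin":0.14},{"tx":0,"ty":0,"tz":0,"spin":0.14},{"tx":0,"ty":0,"tz":0,"spin":0.14},{"tx":0,"ty":0,"tz":0,"spin":0.14},{"tx":0,"ty":0,"tz":0,"spin":0.14}]}}

```text
t: 16.95
tcp_pos: [0.4889, -0.0709, 0.1189]
tcp_rot: [0.579, 1.492, -0.579]
force: [0.6, 1.1, 0.4]
gripper_width: 0.0204
```

Emit:
{"op": "carry_out", "data": {"moves": [{"tx":0,"ty":0,"tz":0,"spin":0.14},{"tx":0,"ty":0,"tz":0,"spin":0.14},{"tx":0,"ty":0,"tz":0,"spin":0.14},{"tx":0,"ty":0,"tz":0,"spin":0.14},{"tx":0,"ty":0,"tz":0,"spin":0.14},{"tx":0,"ty":0,"tz":0,"spin":0.14},{"tx":0,"ty":0,"tz":0,"spin":0.03},{"tx":0,"ty":0,"tz":0,"spin":0},{"tx":0,"ty":0,"tz":0,"spin":0}]}}

```text
t: 17.85
tcp_pos: [0.4889, -0.0713, 0.1188]
tcp_rot: [1.233, 1.194, -1.233]
force: [-0.5, 0.5, -0.7]
gripper_width: 0.0203
```

```bash
python3 -c "
from h import *
st(t2w(-.113,-.031,.0186))
snap('w5')"
```

```text
t 17.85 pos [ 0.48893959 -0.07129279  0.11880251] tray [-115.78097698  -30.31615769] F [-0.5  0.5 -0.7] w 0.02034482230515621
tool y heading rel tray 0.0026652702313634744 tilt [-9.9999998e-01  1.9856265e-04 -1.2140637e-05]
delta [100.2   2.8   0.7]
17.85 [ 0.48893959 -0.07129279  0.11880251] [-0.46229265  0.50893993 -0.74527189] [-2.65745557e-01  4.66997108e-01  1.79280583e+00  7.49128991e-05
  8.81599373e-01  1.33693787e+00]
```

View pics/w5.png

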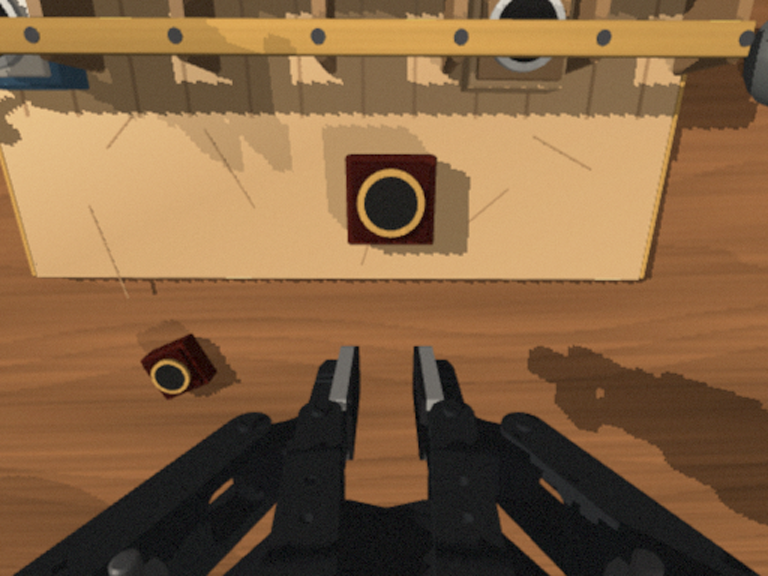

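```bash
python3 -c "
from h import *
meas('w5',[('screw0',(318,37),.055),('screw-62',(461,37),.055),('birch',(527,31),.043),('seat',(391,203),.043)])
seat('w5',(350,160,432,242))"
```

```text
screw0 [9.  0.3]
screw-62 [  9.2 -61.9]
birch [ 14.2 -94. ]
seat [-64.3 -32.1]
seat px (260.0, 135.0) 22.561126708984375 [-64.2 -31.7]
```

Emit:
{"op": "carry_out", "data": {"moves": [{"tx":15,"ty":0,"tz":0.7,"spin":0.0027},{"tx":25,"ty":0,"tz":0,"spin":0},{"tx":25,"ty":0,"tz":0,"spin":0},{"tx":20,"ty":0,"tz":0,"spin":0},{"tx":10,"ty":0,"tz":0,"spin":0},{"tx":4,"ty":0,"tz":0,"spin":0},{"tx":0,"ty":0,"tz":0,"spin":0},{"tx":0,"ty":0,"tz":0,"spin":0}]}}

```text
t: 18.7
tcp_pos: [0.4893, -0.0726, 0.0203]
tcp_rot: [1.236, 1.191, -1.235]
force: [-0.5, -0.4, 0.0]
gripper_width: 0.0208
```

```bash
python3 -c "
from h import *
st(t2w(-.03,-.031,.0186))"
```

```text
t 18.7 pos [ 0.48928449 -0.0725776   0.02027116] tray [-115.39184271  -31.58827066] F [-0.5 -0.4  0. ] w 0.020776084230344036
tool y heading rel tray -0.0017241798953221213 tilt [-9.99999530e-01  9.48051884e-04  2.03084526e-04]
delta [ 1.8 85.4 -0.7]
```

Emit:
{"op": "carry_out", "data": {"moves": [{"tx":1,"ty":6,"tz":0,"spin":0},{"tx":0,"ty":6,"tz":0,"spin":0},{"tx":0,"ty":5,"tz":0,"spin":0},{"tx":0,"ty":5,"tz":0,"spin":0},{"tx":0,"ty":5,"tz":0,"spin":0},{"tx":0,"ty":5,"tz":0,"spin":0},{"tx":0,"ty":5,"tz":0,"spin":0},{"tx":0,"ty":5,"tz":0,"spin":0},{"tx":0,"ty":5,"tz":0,"spin":0},{"tx":0,"ty":5,"tz":0,"spin":0},{"tx":0,"ty":0,"tz":0,"spin":0}]}}

```text
t: 19.8
tcp_pos: [0.5417, -0.0745, 0.0186]
tcp_rot: [1.236, 1.191, -1.235]
force: [-0.1, 0.3, 0.9]
gripper_width: 0.0206
```

```bash
python3 -c "
from h import *
st(t2w(-.0186,-.031,.0186))
snap('w6')"
```

```text
t 19.8 pos [ 0.54173955 -0.07450571  0.01862353] tray [-62.90147847 -31.70063867] F [-0.1  0.3  0.9] w 0.020609155378892026
tool y heading rel tray -0.0018685621920832146 tilt [-9.99999607e-01  8.75356316e-04  1.37590567e-04]
delta [ 0.1 44.3 -0.8]
19.8 [ 0.54173955 -0.07450571  0.01862353] [-0.05984577  0.29554404  0.86313625] [-2.45909321e-01  6.82459661e-01  1.73353775e+00  7.15230743e-05
  7.24710407e-01  1.36130210e+00]
```

View pics/w6.png

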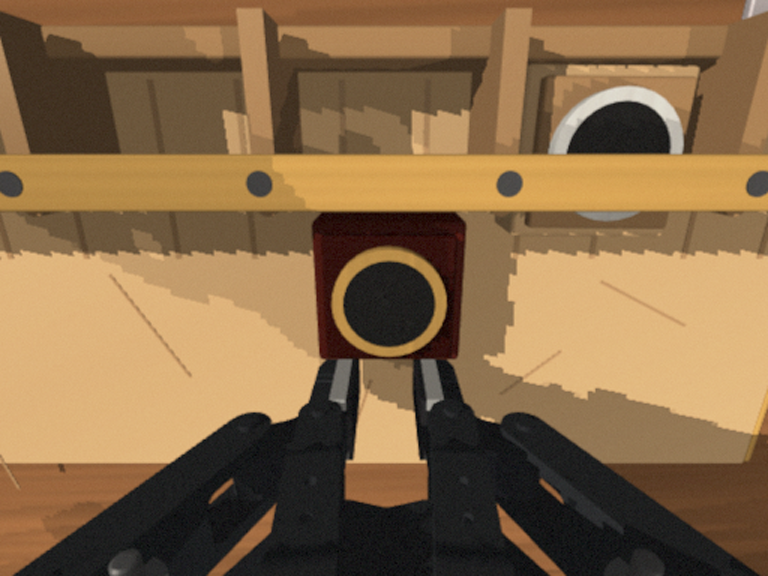

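Emit:
{"op": "carry_out", "data": {"moves": [{"tx":0,"ty":5,"tz":-0.1,"spin":0},{"tx":0,"ty":5,"tz":-0.1,"spin":0},{"tx":0,"ty":5,"tz":-0.1,"spin":0},{"tx":0,"ty":5,"tz":-0.1,"spin":0},{"tx":0,"ty":5,"tz":-0.1,"spin":0},{"tx":0,"ty":5,"tz":-0.1,"spin":0},{"tx":0,"ty":5,"tz":-0.1,"spin":0},{"tx":0,"ty":4,"tz":0,"spin":0},{"tx":0,"ty":2,"tz":0,"spin":0},{"tx":0,"ty":0,"tz":0,"spin":0}]}}

```text
t: 20.85
tcp_pos: [0.5821, -0.0752, 0.0186]
tcp_rot: [1.236, 1.192, -1.236]
force: [0.1, 1.1, 0.1]
gripper_width: 0.0205
```

```bash
python3 -c "
from h import *
st(t2w(-.0186,-.031,.0186))
snap('w7')"
```

```text
t 20.85 pos [ 0.58214408 -0.07524655  0.01856935] tray [-22.49549654 -31.04332095] F [0.1 1.1 0.1] w 0.020540318914186822
tool y heading rel tray -0.0018282682854674007 tilt [-9.99999959e-01  2.80523173e-04  5.19231835e-05]
delta [-0.   3.9 -0.1]
20.85 [ 0.58214408 -0.07524655  0.01856935] [0.05701809 1.07281934 0.10752924] [-2.30257391e-01  7.15657593e-01  1.62967992e+00  4.31446363e-06
  7.95969868e-01  1.37696419e+00]
```

View pics/w7.png

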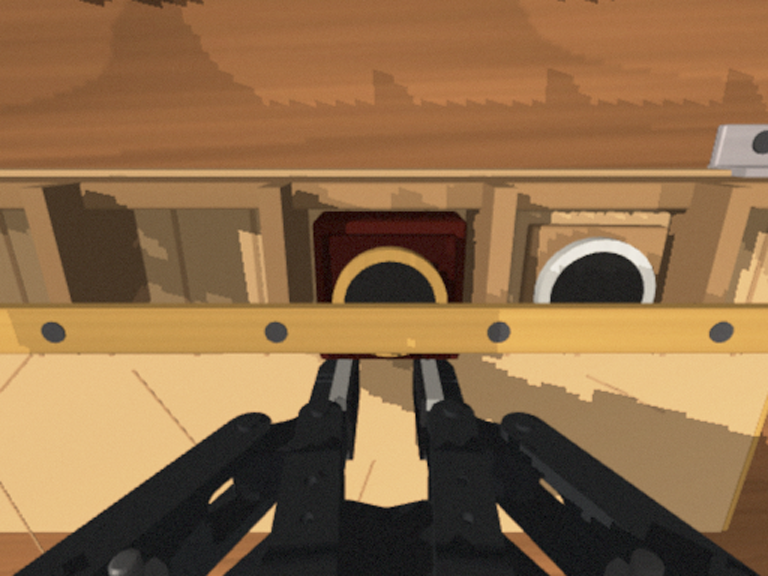

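Emit:
{"op": "carry_out", "data": {"moves": [{"tx":0,"ty":1.5,"tz":0,"spin":0},{"tx":0,"ty":1,"tz":0,"spin":0},{"tx":0,"ty":0.7,"tz":0,"spin":0},{"tx":0,"ty":0,"tz":0,"spin":0}]}}

```text
t: 21.3
tcp_pos: [0.5851, -0.0753, 0.0186]
tcp_rot: [1.236, 1.192, -1.236]
force: [-0.0, -0.2, 0.2]
gripper_width: 0.0206
```

Emit:
{"op": "carry_out", "data": {"moves": [{"tx":0,"ty":0.6,"tz":0,"spin":0},{"tx":0,"ty":0,"tz":0,"spin":0},{"tx":0,"ty":0,"tz":0,"spin":0}]}}

```text
t: 21.6
tcp_pos: [0.5856, -0.0753, 0.0186]
tcp_rot: [1.236, 1.192, -1.236]
force: [-0.1, 0.8, -0.3]
gripper_width: 0.0207
```

Emit:
{"op": "carry_out", "data": {"moves": [{"tx":0,"ty":0.6,"tz":0,"spin":0},{"tx":0,"ty":0.4,"tz":0,"spin":0},{"tx":0,"ty":0,"tz":0,"spin":0}]}}

```text
t: 21.9
tcp_pos: [0.5864, -0.0754, 0.0185]
tcp_rot: [1.236, 1.192, -1.236]
force: [-3.3, -1.2, 1.8]
gripper_width: 0.0206
```

Emit:
{"op": "carry_out", "data": {"moves": [{"tx":0,"ty":0.5,"tz":0,"spin":0},{"tx":0,"ty":0.5,"tz":0,"spin":0},{"tx":0,"ty":0,"tz":0,"spin":0}]}}

```text
t: 22.2
tcp_pos: [0.5864, -0.0753, 0.0184]
tcp_rot: [1.235, 1.194, -1.238]
force: [-7.3, -1.3, 4.4]
gripper_width: 0.0204
```

```bash
python3 -c "
from h import *
st()"
```

```text
t 22.2 pos [ 0.58642493 -0.07530415  0.01844231] tray [-18.21521748 -30.95279996] F [-7.3 -1.3  4.4] w 0.020356590995492772
tool y heading rel tray -0.001855904755340483 tilt [-9.99997251e-01 -2.33377425e-03 -2.26864994e-04]
```

Stopped dead at tray x −18.2 with the reaction rising: it is on the back stop. Backing off and checking.

Emit:
{"op": "carry_out", "data": {"moves": [{"tx":0,"ty":-3,"tz":0,"spin":0},{"tx":0,"ty":-10,"tz":0,"spin":0},{"tx":0,"ty":-20,"tz":0,"spin":0},{"tx":-15,"ty":-20,"tz":0,"spin":0},{"tx":-30,"ty":0,"tz":0,"spin":0},{"tx":-30,"ty":0,"tz":0,"spin":0},{"tx":-30,"ty":0,"tz":0,"spin":0},{"tx":-30,"ty":0,"tz":0,"spin":0},{"tx":0,"ty":-20,"tz":0,"spin":0},{"tx":0,"ty":0,"tz":0,"spin":0},{"tx":0,"ty":0,"tz":0,"spin":0}]}}

```text
t: 23.3
tcp_pos: [0.5143, -0.0727, 0.1535]
tcp_rot: [1.236, 1.192, -1.236]
force: [0.2, -0.1, -0.4]
gripper_width: 0.0205
```

```bash
python3 -c "
from h import *
st()
snap('w8')
d=snap('s8','side')"
```

```text
t 23.3 pos [ 0.51426816 -0.07270001  0.15354003] tray [-90.41888897 -30.84634434] F [ 0.2 -0.1 -0.4] w 0.020510287385503846
tool y heading rel tray -0.0021188714598094766 tilt [-9.99999993e-01  9.95076806e-05 -5.77513561e-05]
23.3 [ 0.51426816 -0.07270001  0.15354003] [ 0.20455068 -0.06944872 -0.42452371] [-2.55491308e-01  4.43472826e-01  1.69784299e+00  9.26490743e-05
  1.00019224e+00  1.35197385e+00]
23.35 [ 0.51465221 -0.07275025  0.15335461] [-0.19983462 -0.60157816  0.70453175] [-2.55369596e-01  4.44235633e-01  1.69704143e+00  4.16485305e-05
  1.00032489e+00  1.35204241e+00]
```

View pics/w8.png

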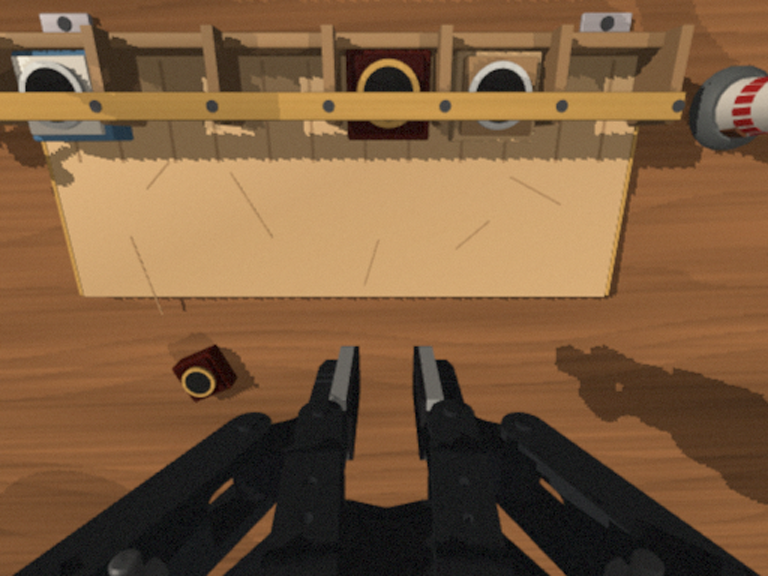

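View pics/s8.png

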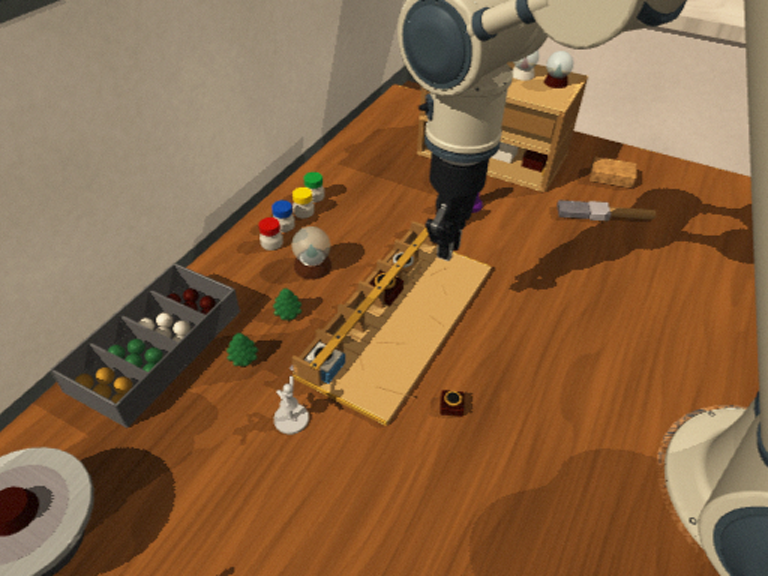

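```bash
python3 -c "
from h import *
meas('w8',[('mah seat',(388,93.5),.043),('birch seat',(500,96),.043),('mah front top edge',(388,138),.034),('birch front top edge',(494,138),.034)])
from station import workorder
print(workorder.job_done())"
```

```text
mah seat [ 16.4 -31.5]
birch seat [ 15.1 -93.8]
mah front top edge [ -6.9 -31.6]
birch front top edge [ -6.9 -94.5]
the job is handed in; nothing more can be done
None
```

The mahogany globe base is home against the back stop in the third gap from the lighthouse end. I handed the job in at about 23.5 s; it returned no verdict.

- **Rail:** I ran the closed fingertips along the top of the rail from the lighthouse end to the middle of the third gap. They pressed with about 5–8 N the whole way. Gap one was empty, gap two held the birch base, and gap three was empty.
- **Pushing:** I pushed the mahogany base sideways along the apron in two strokes, which also squared it up. I then pushed it straight in until it stopped and the pushing force rose to about 7 N. It was never gripped or lifted.
- **Last checks:**
  - The base measures about tray (16.4, −31.5) mm, against (16, −31) mm for fully home.
  - Its front edge measures −6.9 mm, against −8 mm expected. The birch base, already home, reads the same −6.9 mm, so I put the 1 mm down to measurement error.
  - In the final pictures the birch base, blue base, lighthouse, skater, pine cones and snow globe look undisturbed. Only the birch base was actually measured again.
  - The gripper was clear of everything.
- **One early disagreement:** the top and side cameras first placed the base about 10 mm apart. I had left out the 12 mm apron thickness, and with that included they agree to about 2 mm.

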